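# Grade a scoop of limes on the stall's sizing ramp

## Robot

A 7-joint arm with a two-finger parallel gripper is mounted at the origin on the work surface. World frame = base frame: x ahead of the robot, y to its left, z up, the work surface at z = 0. Lengths are in mm, angles in rad, forces in N, time in s.
With the tool pointing down it reaches from about 375 to 925 mm from the base axis. Payload 3.1 kg.
Tool frame: the origin (TCP) lies on the centre line of the jaws, within the pads' length; the fingertips stand 8 mm ahead of it and the grasp point (between the pads) lies 11 mm behind it; z points along the fingers, y is the line along which they close (so a half turn about z gives the same grasp; the last joint's range is limited). The gripper opens to 85 mm and grips with 20 to 120 N. Pads are 22 mm wide; open, the fingers measure 114 mm over their backs; the gripper's body (76 mm by 85 mm) begins 54 mm behind the grasp point. The pads swing forward as they close: fully open they stand 13 mm farther back than shut.
Start: joints at [1.124, 0.383, 0.044, 1.598, -0.018, 1.161, -0.05], TCP at [222.17, -610.855, 239.269] pointing down, gripper open.
Joint ranges: [-2.61, 2.61], [-0.41, 2.15], [-1.48, 1.57], [0, 2.5], [-1.57, 4.71], [0.05, 1.97], [-2.85, 2.85]. Speed limits (rad/s): [2.79, 2.79, 3.14, 3.14, 3.14, 3.14, 3.14].

## Interface

Orientations are given as a unit quaternion [x, y, z, w].
In Python, from plant import bot gives the robot as it stands. The module is installed in compiled form; this text tells all that it offers.
- The arm moves only by the tool jog_arm, never from a script. Its argument "rows" is one flat list of numbers, 5 for each row, row after row: the shift along the tool's x, y, z in cm, then the turn about the tool's z in rad, then the closure in counts, from 0 (fully open) to 255 (shut). In form: [x, y, z, yaw, grip, x, y, z, yaw, grip, ...]. A call has 1 to 12 rows; each row is the pose to reach, as a shift and turn from the pose commanded when the call began, along the tool's axes at that moment; what a row does not reach only later rows make up. A row lasts 1/12 s, in which the tool goes at most 41.7 mm and 7.16 degrees, less where a joint would pass 70% of its speed; a pose out of reach is approached as far as the arm can. A call with a gripper value outside its range is refused whole. The fingers move at their own pace and stop on an object; "force" is the grip in N (left out, the last holds). Time passes only in rows, so rows that repeat a pose let the fingers close. It gives the time, the measured TCP pose, the force, the opening and the grip force at its end, in the units of the state.
- bot.sense(): the state, without advancing time (a new reading comes with each control period).
- bot.snapshot(name): name is "scene" or "top" or "wrist"; returns the picture (480x640x3 uint8, red, green, blue); there is no depth.
- bot.get_calibration(name): a dict with "fx", "fy", "cx", "cy" (pixels), "distortion" ([k1, k2, p1, p2, k3] as OpenCV has them; the pictures are not rectified), "T" (4x4, takes a point from camera to world coordinates); the wrist camera has in their place "tool_from_camera" (4x4, takes a point from camera to tool coordinates, whose origin is the TCP and whose axes are the flange's). Camera axes: x right, y down, z forward; pixel columns grow to the right and rows downward; lengths in mm; the calibration is good to about 2 mm. A picture is of the moment at which its call begins: read the wrist's pose just before it. get_calibration takes no time and is no camera call.
- bot.hand_in(): hands the job in; it is judged then, once.
Trained networks look in the newest picture that a camera, given by its name, has taken for a name from the list of things; names that differ only in an ending like _2 or _b are one class to them, and where a whole thing is asked for, a point or a joint stands for the part that bears it (a point fixed in the world has none). Each returns a list of dicts, best first, with "p" (0 to 1); they miss things now and then, are a little off and sometimes report something else, mostly with a low value. They report only what shows in the picture. A call takes as long as a camera call. They do not tell look-alikes from the thing itself.
- bot.find_in(target, camera): "bbox" ([left, top, right, bottom] in pixels, round what is visible of it).
- bot.pinpoint(target, camera): "location" ([column, row] in pixels: a listed point, or the origin of a listed thing).
The state is a dict: "t": time; "qpos": joint angles; "dq": joint speeds; "tau": joint torques, N m; "tool_pos": TCP position; "tcp_rot": TCP orientation; "wrist_force": force on the tool from outside, world axes, zero at the start; "torque": the same for the moment, N m; "finger_gap": finger opening in mm; "gripper_force": force on a finger pad.
Only numpy, scipy, OpenCV 4.12 (cv2) and the standard library are available. Lean on these libraries where they do the work, as an engineer would, in place of code of your own. Each camera call takes 0.05 s, during which the arm holds its last target. There are 200 camera calls.

## Task

Get the limes graded on the little sizing ramp: first push its catch tray in as far as it goes, then carry the scoop with the three limes over, bring its mouth low over the feed pan at the high end of the ramp, and tip it gently so that the limes run down the ramp and each drops through the first opening it fits, into its own compartment of the tray. Then stand the empty scoop back upright on the table, off the ramp; do not let a lime fall on the table and leave the cup, jar, bowl and bottle where they are.

Things in the scene. Friction and masses are not known exactly. Their poses are not given: they have to be found in the camera images.
- sorter: the lime grader, fixed: a sloping wooden trough, 128 mm wide (x), 441 mm long with feet (y). Origin on the table under the trough's middle; y points level from the low end to the high end (head), z up, the tray slides out to -x. Trough 104 mm wide inside, its floor a V of tin plates (each rising 25 degrees outwards) that falls 13 degrees from y = +192 (V bottom 173 mm up) to y = -192 mm (84 mm up)
- feed_pan (a point): bottom of the V in the middle of the closed, topmost 100 mm of the trough (feed pan), at y = +142 mm, 161 mm up in the sorter's frame; same axes. The side boards stand 58 mm above the bottom of the V all along (up to 231 mm above the table at the head); the head board at y = +192 to +204 mm stands only 195 mm above the table
- tray (a joint): how far the catch tray stands out of the sorter, in m: 0 = fully home, at its stop, where its front board still stands 45 mm out from the sorter's side board so that limes can be picked out; grows as it slides out to the sorter's -x side; at most 0.09. About 2 N of friction; stays where it is left
- tray_front (a point): centre of the outer face of the tray's wooden front board, which is 281 mm long (y), 54 mm high (6 to 60 mm above the table) and 12 mm thick; axes as the sorter's, push it to +x
- bay_narrow (a point): middle of the floor (8 mm above the table) of the tray compartment next to the feed pan. Below the pan the V has a slot along its bottom that widens in three steps: 38 mm wide here (y from +92 to -27 mm), then 49 and 66 mm. A lime drops through the first step wider than itself, unless it comes too fast (over about 1 m/s). This compartment is 117 mm (y) by 147 mm (x); axes as the sorter's
- bay_middle (a point): the same for the compartment under the 49 mm step (y from -27 to -112 mm), 82 mm by 147 mm
- bay_wide (a point): the same for the compartment under the 66 mm step at the low end (y from -112 to -192 mm), 77 mm by 147 mm
- scoop_grip (a point): middle of the scoop's grip bar, 24 mm wide, 20 mm high, its centre 92 mm above the scoop's underside; x along the bar towards the mouth, z up. The bar runs lengthwise above the limes, clear for 50 mm either way from here; a bridge then joins it to the side walls. Scoop: tin, 210 mm long, 80 mm wide, walls 58 mm high, 36 mm at the mouth, 0.3 kg, 0.46 kg with limes, balanced near here
- scoop_mouth (a point): middle of the lip of the scoop's mouth: 110 mm ahead of the grip point, 75 mm lower (17 mm above the underside); same axes. The floor is flat, then rises 12 degrees over the last 60 mm to this lip, so limes stay in while it is level and roll out when the mouth is tipped down by more than about 12 degrees; 35 degrees empties it. The rear end is closed, 100 mm behind the grip
- lime_small_center (a point): centre of the small lime, a green ball 34 mm across, 20 g; at the start it lies in the scoop, which of the three is where in it varies
- lime_medium_center (a point): centre of the medium lime, a green ball 45 mm across, 45 g; at the start it lies in the scoop, which of the three is where in it varies
- lime_large_center (a point): centre of the large lime, a green ball 58 mm across, 97 g; at the start it lies in the scoop, which of the three is where in it varies
- cup: bystander: white plastic cup, 72 mm across, 95 mm high; origin under its centre
- salt_jar: bystander: white jar with a black lid, 52 mm across, 85 mm high; origin under its centre
- bowl: bystander: grey stone bowl, 110 mm across, 55 mm high; origin under its centre
- soda: bystander: green glass bottle, 60 mm across, 210 mm high; origin under its centre
Mind the look-alikes: they are no part of the job. Of the things shaped like the part that bears scoop_grip, the aluminium one is meant.

How it is judged (in metres and radians):
On the way, in this order (a step that is already met when the one before it is completed fails the run):
1. the catch tray is pushed fully home (within 4 mm) (value of joint tray below 0.004 m), for 0.2 s.
2. the scoop's mouth is over the feed pan (lip within 50 mm sideways and 75 mm lengthwise of its middle, less than 120 mm above it) with all three limes still in the scoop (x of scoop_mouth in the frame of feed_pan between -0.05 and 0.05 m and y of scoop_mouth in the frame of feed_pan between -0.075 and 0.075 m and z of scoop_mouth in the frame of feed_pan between -0.02 and 0.12 m and x of lime_small_center in the frame of scoop_grip between -0.1 and 0.115 m and y of lime_small_center in the frame of scoop_grip between -0.045 and 0.045 m and z of lime_small_center in the frame of scoop_grip between -0.1 and -0.01 m and x of lime_medium_center in the frame of scoop_grip between -0.1 and 0.115 m and y of lime_medium_center in the frame of scoop_grip between -0.045 and 0.045 m and z of lime_medium_center in the frame of scoop_grip between -0.1 and -0.01 m and x of lime_large_center in the frame of scoop_grip between -0.1 and 0.115 m and y of lime_large_center in the frame of scoop_grip between -0.045 and 0.045 m and z of lime_large_center in the frame of scoop_grip between -0.1 and -0.01 m), for 0.1 s.
At the end, for the whole second after the job is handed in: Each lime lies at rest in its own tray compartment (small under the 38 mm step, medium under the 49 mm step, large under the 66 mm step), the tray is home within 6 mm, and the scoop stands upright on the table at rest (tilt under 0.1 rad, grip bar 87 to 98 mm above the table) (x of lime_small_center in the frame of bay_narrow between -0.075 and 0.075 m and y of lime_small_center in the frame of bay_narrow between -0.06 and 0.06 m and z of lime_small_center in the frame of bay_narrow between 0.01 and 0.05 m and x of lime_medium_center in the frame of bay_middle between -0.075 and 0.075 m and y of lime_medium_center in the frame of bay_middle between -0.043 and 0.043 m and z of lime_medium_center in the frame of bay_middle between 0.01 and 0.05 m and x of lime_large_center in the frame of bay_wide between -0.075 and 0.075 m and y of lime_large_center in the frame of bay_wide between -0.04 and 0.04 m and z of lime_large_center in the frame of bay_wide between 0.01 and 0.05 m and value of joint tray below 0.006 m and angle between scoop_grip's own z axis and vertical below 0.1 rad and height (world z) of scoop_grip between 0.087 and 0.098 m); the robot touches nothing.
It fails at once if a lime touches the table (height (world z) of lime_small_center below 0.0192 m or height (world z) of lime_medium_center below 0.0247 m or height (world z) of lime_large_center below 0.0312 m).
It fails at once if the cup, jar, bowl or bottle is moved by more than 25 mm (distance of any of cup, salt_jar, bowl, soda from where it was at the start of the episode above 0.025 m).
It also fails if it takes over 72 s, if anything falls off the work surface, if the arm or the gripper's body presses on something with over 40 N, if the wrist force passes 120 N, or if a joint passes its speed limit or range.

## Working session

There is one attempt and no reset: what is moved stays moved. The work goes in short steps, Python scripts to look and compute and a tool call to move; the robot and the scene stay as the last step left them, time stands still between calls to the robot, and variables do not carry over. Pictures are saved under pics/ and viewed, at most 10 in all, crops included, and the job is handed in when it is done.

Besides the shell and the picture viewer there is one more tool, called after "Emit:" by a JSON object that holds its "op" and its "data", one argument or row to a line. jog_arm: Moves the arm, as the interface text tells. Its arguments: {"type":"object","properties":{"rows":{"type":"array"},"force":{"type":"number"}},"required":["rows"]}

```bash
mkdir -p pics
cat > h.py <<'E'
import numpy as np,cv2
from scipy.spatial.transform import Rotation as R
from plant import bot
def ray(cam,px,T=None):
    c=bot.get_calibration(cam)
    K=np.array([[c['fx'],0,c['cx']],[0,c['fy'],c['cy']],[0,0,1]])
    if cam=='wrist':
        s=bot.sense();A=np.eye(4);A[:3,:3]=R.from_quat(s['tcp_rot']).as_matrix();A[:3,3]=s['tool_pos'];T=A@c['tool_from_camera']
    else: T=np.array(c['T'])
    u=cv2.undistortPoints(np.array([[px]],float),K,np.array(c['distortion'],float))[0,0]
    return T[:3,3],T[:3,:3]@np.array([u[0],u[1],1])
def at_z(cam,px,z):
    o,d=ray(cam,px); return (o+d*(z-o[2])/d[2]).round(1)
def tri(obs):
    A=np.zeros((3,3));b=np.zeros(3)
    rs=[]
    for cam,px in obs:
        o,d=ray(cam,px);d=d/np.linalg.norm(d);P=np.eye(3)-np.outer(d,d);A+=P;b+=P@o;rs.append((P,o))
    x=np.linalg.solve(A,b);return x.round(1),[round(float(np.linalg.norm(P@(x-o))),1) for P,o in rs]
E
python3 - <<'E'
from h import *
for c in ['scene','top']:
    im=bot.snapshot(c);cv2.imwrite(f'pics/{c}0.png',im[:,:,::-1])
    for n in ['sorter','feed_pan','tray_front','bay_narrow','bay_wide','scoop_grip','scoop_mouth','lime_small_center','lime_medium_center','lime_large_center','cup','salt_jar','bowl','soda']:
        print(c,n,[(np.round(r['location']).astype(int).tolist(),round(r['p'],2)) for r in bot.pinpoint(n,c)[:3]])
s=bot.sense();print(s['tcp_rot'],s['t'])
E
```

```text
scene sorter [([277, 292], 0.97)]
scene feed_pan [([322, 256], 0.87)]
scene tray_front [([280, 294], 0.32)]
scene bay_narrow [([228, 288], 0.68), ([287, 278], 0.59)]
scene bay_wide [([227, 287], 0.62)]
scene scoop_grip [([402, 216], 0.97), ([396, 166], 0.82), ([295, 202], 0.75)]
scene scoop_mouth [([388, 203], 0.86), ([368, 225], 0.83), ([384, 324], 0.61)]
scene lime_small_center [([410, 229], 0.39)]
scene lime_medium_center [([422, 232], 0.42)]
scene lime_large_center [([180, 267], 0.67), ([390, 230], 0.39)]
scene cup [([350, 230], 0.7)]
scene salt_jar [([181, 266], 0.94)]
scene bowl [([161, 297], 0.88)]
scene soda [([445, 276], 0.77), ([424, 232], 0.47)]
top sorter [([382, 206], 0.67)]
top feed_pan [([331, 192], 0.85)]
top tray_front [([406, 253], 0.81)]
top bay_narrow [([370, 226], 0.69)]
top bay_wide [([434, 219], 0.61)]
top scoop_grip [([205, 262], 0.92), ([226, 140], 0.87), ([188, 355], 0.84)]
top scoop_mouth [([249, 281], 0.93), ([220, 319], 0.8), ([270, 142], 0.73)]
top lime_small_center [([206, 265], 0.37)]
top lime_medium_center [([191, 252], 0.44)]
top lime_large_center [([223, 270], 0.61)]
top cup [([278, 282], 0.9), ([492, 269], 0.64)]
top salt_jar [([491, 266], 0.86)]
top bowl [([516, 230], 0.69), ([206, 265], 0.2)]
top soda [([182, 194], 0.69)]
[ 9.84828864e-01  1.73528408e-01  3.97981489e-06 -3.65653896e-06] 1.5
```

View pics/top0.png

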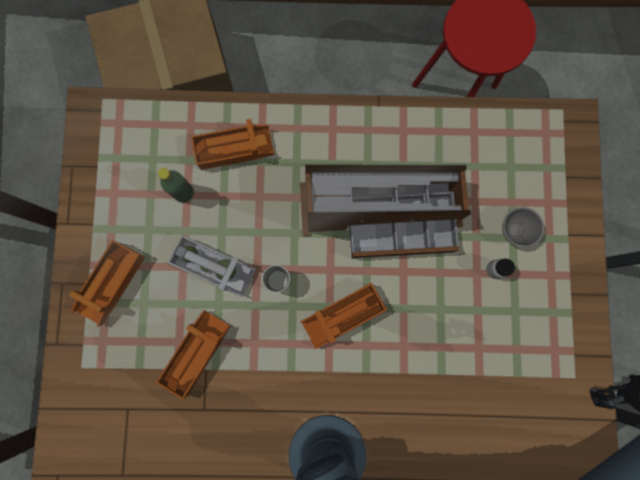

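View pics/scene0.png

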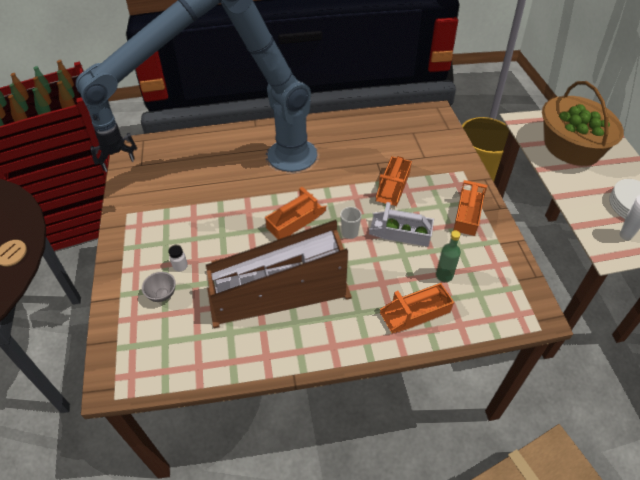

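Run:
```python
from h import *
for n,a,b,z in [('feed_pan',(322,256),(331,192),161),('tray_front',None,(406,253),33),('grip',(402,216),(205,262),92),('mouth',(368,225),(249,281),17),('cup',(350,230),(278,282),0),('jar',(181,266),(491,266),0),('bowl',(161,297),(516,230),0),('soda',(445,276),(182,194),0),('sorter',(277,292),(382,206),0),('bayn',(287,278),(370,226),8),('bayw',(227,287),(434,219),8)]:
    print(n,'top@z',at_z('top',b,z), 'scene@z',at_z('scene',a,z) if a else '', tri([('scene',a),('top',b)]) if a else '')
im=cv2.imread('pics/top0.png')[130:300,160:480]
cv2.imwrite('pics/c1.png',cv2.resize(im,(800,425),interpolation=2))
s=bot.sense();print(s['tool_pos'],R.from_quat(s['tcp_rot']).as_matrix().round(3))
```

```text
feed_pan top@z [661.2   8.2 161. ] scene@z [660.6   5.9 161. ] (array([661. ,   7.1, 161.2]), [1.2, 1.2])
tray_front top@z [ 527.8 -201.1   33. ] scene@z  
grip top@z [485.5 324.9  92. ] scene@z [483.3 311.6  92. ] (array([484.2, 318. ,  93.2]), [6.6, 6.6])
mouth top@z [443.7 219.1  17. ] scene@z [437.9 208.7  17. ] (array([442.5, 213. ,  21.9]), [5.6, 5.6])
cup top@z [443.7 142.1   0. ] scene@z [435.1 145.3   0. ] (array([443.3, 142.4,   9.7]), [0.8, 0.8])
jar top@z [ 501.6 -438.6    0. ] scene@z [ 493.1 -446.5    0. ] (array([ 500.5, -440.8,    6.9]), [4.4, 4.4])
bowl top@z [ 602.9 -509.1    0. ] scene@z [ 610.  -512.9    0. ] (array([ 604.2, -513.7,   -8.5]), [1.3, 1.3])
soda top@z [681.4 415.7   0. ] scene@z [689.1 413.2   0. ] (array([683.1, 417.3,  -8.7]), [0.5, 0.5])
sorter top@z [ 661.6 -140.3    0. ] scene@z [ 653.6 -139.8    0. ] (array([ 659.8, -139.6,    8.6]), [0.4, 0.4])
bayn top@z [ 603.1 -106.5    8. ] scene@z [ 609.9 -101.1    8. ] (array([ 604.6, -104. ,    1.9]), [3.2, 3.2])
bayw top@z [ 626.9 -282.6    8. ] scene@z [ 612.2 -296.9    8. ] (array([ 623.8, -287.8,   20.5]), [8.0, 8.0])
[ 222.16303795 -610.85993724  239.27779037] [[ 0.94   0.342  0.   ]
 [ 0.342 -0.94   0.   ]
 [ 0.    -0.    -1.   ]]
```

View pics/c1.png

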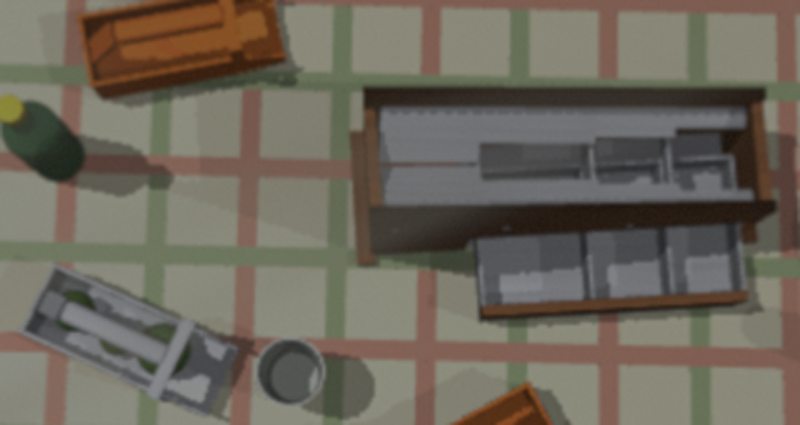

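Emit:
{"op": "jog_arm", "data": {
  "rows": [39.7, -27.7, 5, 0.35, 255, 39.7, -27.7, 5, 0.35, 255, 39.7, -27.7, 5, 0.35, 255, 39.7, -27.7, 5, 0.35, 255, 39.7, -27.7, 5, 0.35, 255, 39.7, -27.7, 5, 0.35, 255, 39.7, -27.7, 5, 0.35, 255, 39.7, -27.7, 5, 0.35, 255, 39.7, -27.7, 5, 0.35, 255, 39.7, -27.7, 5, 0.35, 255, 39.7, -27.7, 5, 0.35, 255, 39.7, -27.7, 5, 0.35, 255],
  "force": 60
}}

```text
t: 2.5
tool_pos: [503.0, -210.2, 189.4]
tcp_rot: [1.0, 0.002, 0.001, -0.001]
wrist_force: [-0.0, 0.5, -0.4]
finger_gap: -0.2
gripper_force: 0.0
```

Run:
```python
from h import *
s=bot.sense();print(s['t'],s['tool_pos'],R.from_quat(s['tcp_rot']).as_matrix().round(3)[:,0],s['wrist_force'],s['qpos'])
a=at_z('top',(352,256.8),60);b=at_z('top',(458,251.2),60);print(a,b)
print(at_z('top',(160+365/2.5,130+88/2.5),231),at_z('top',(160+765/2.5,130+88/2.5),142))
```

```text
2.5 [ 502.96158373 -210.16250174  189.41644085] [1.    0.003 0.002] [-0.01064994  0.52061218 -0.39778665] [ 0.48760871  0.24772186 -0.18870057  1.89232078  0.05204297  1.00520472
 -1.29080673]
[511.2 -54.1  60. ] [ 532.9 -333.    60. ]
[708.6  71.2 231. ] [ 743.1 -333.3  142. ]
```

Emit:
{"op": "jog_arm", "data": {
  "rows": [-1.2, 0, 4, 0, 255, -1.2, 0, 8, 0, 255, -1.2, 0, 12, 0, 255, -1.2, 0, 15.4, 0, 255, -1.2, 0, 15.4, 0, 255, 0, 0, 15.4, 0, 255, 0.8, 0, 15.4, 0, 255, 1.5, 0, 15.4, 0, 255, 2.0, 0, 15.4, 0, 255, 2.4, 0, 15.4, 0, 255, 2.7, 0, 15.4, 0, 255, 2.7, 0, 15.4, 0, 255]
}}

```text
t: 3.5
tool_pos: [528.9, -215.0, 36.1]
tcp_rot: [1.0, -0.0, 0.001, 0.0]
wrist_force: [0.3, 0.2, 0.7]
finger_gap: 0.2
gripper_force: 0.0
```

Emit:
{"op": "jog_arm", "data": {
  "rows": [0.2, 0, 0, 0, 255, 0.4, 0, 0, 0, 255, 0.6, 0, 0, 0, 255, 0.8, 0, 0, 0, 255, 1.0, 0, 0, 0, 255, 1.2, 0, 0, 0, 255]
}}

```text
t: 4.0
tool_pos: [539.6, -214.6, 35.1]
tcp_rot: [1.0, -0.001, -0.0, -0.0]
wrist_force: [-2.0, 1.1, 1.4]
finger_gap: 0.1
gripper_force: 1.1
```

Run:
```python
from h import *
im=bot.snapshot('top')[130:300,160:480,::-1]
cv2.imwrite('pics/c2.png',cv2.resize(im,(800,425),interpolation=2))
print(bot.sense()['wrist_force'],bot.pinpoint('tray_front','top'))
```

```text
[-1.63745702  0.30792784 -0.05552721] [{'location': [401.6, 243.8], 'p': 0.97}]
```

View pics/c2.png

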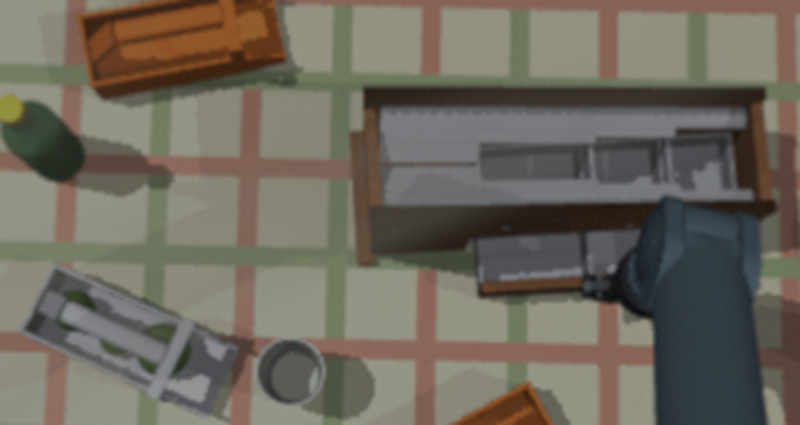

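Emit:
{"op": "jog_arm", "data": {
  "rows": [0.2, 0, 0, 0, 255, 0.4, 0, 0, 0, 255, 0.6, 0, 0, 0, 255, 0.8, 0, 0, 0, 255, 1.0, 0, 0, 0, 255]
}}

```text
t: 4.52
tool_pos: [549.5, -214.5, 35.1]
tcp_rot: [1.0, -0.0, -0.0, -0.0]
wrist_force: [-2.4, 1.4, 0.5]
finger_gap: 0.0
gripper_force: 1.1
```

Emit:
{"op": "jog_arm", "data": {
  "rows": [0.2, 0, 0, 0, 255, 0.4, 0, 0, 0, 255, 0.6, 0, 0, 0, 255, 0.6, 0, 0, 0, 255]
}}

```text
t: 4.85
tool_pos: [549.7, -214.7, 34.2]
tcp_rot: [1.0, -0.001, -0.007, -0.001]
wrist_force: [-12.0, 2.2, 8.4]
finger_gap: 0.1
gripper_force: 5.8
```

Emit:
{"op": "jog_arm", "data": {
  "rows": [-1.5, 0, 0, 0, 255, -3, 0, 0, 0, 255, -3, 0, -4, 0, 255, -3, 0, -8, 0, 255, -3, 0, -12, 0, 255, -3, 0, -16, 0, 255, -3, 0, -20, 0, 200, -2, -3, -24, 0, 100, -1, -6, -28, 0, 0, 0, -9, -30, 0, 0, 0, -11, -32, 0, 0, 0, -11, -32, 0, 0]
}}

```text
t: 5.85
tool_pos: [562.0, -95.7, 364.4]
tcp_rot: [1.0, 0.006, 0.009, -0.001]
wrist_force: [1.6, 1.5, 0.5]
finger_gap: 72.1
gripper_force: 0.0
```

Run:
```python
from h import *
s=bot.sense();print(s['tool_pos'],s['wrist_force'])
T=bot.get_calibration('wrist')['tool_from_camera'];print(np.round(T,2))
for c in ['top','wrist']:
    im=bot.snapshot(c);cv2.imwrite(f'pics/{c}3.png',im[:,:,::-1])
    for n,z in [('feed_pan',161),('tray_front',33),('bay_narrow',8),('bay_middle',8),('bay_wide',8),('sorter',0)]:
        r=bot.pinpoint(n,c)[:1]
        if r: print(c,n,r[0],at_z(c,r[0]['location'],z))
```

```text
[561.97622738 -95.73477597 364.38641507] [1.56432152 1.53746106 0.54749219]
[[  -0.     -0.96   -0.29   74.25]
 [   1.      0.     -0.     -0.21]
 [   0.     -0.29    0.96 -133.6 ]
 [   0.      0.      0.      1.  ]]
top feed_pan {'location': [330.8, 195.9], 'p': 0.59} [651.3   8.5 161. ]
top bay_narrow {'location': [367.7, 209.8], 'p': 0.77} [648.3 -99.8   8. ]
top bay_middle {'location': [434.6, 209.7], 'p': 0.54} [ 653.  -284.5    8. ]
top bay_wide {'location': [434.7, 208.7], 'p': 0.69} [ 655.8 -284.8    8. ]
top sorter {'location': [381.0, 203.2], 'p': 0.59} [ 669.4 -137.5    0. ]
wrist feed_pan {'location': [163.5, 78.1], 'p': 0.81} [653.2   5.8 161. ]
wrist tray_front {'location': [402.4, 181.4], 'p': 0.75} [ 558.7 -192.1   33. ]
wrist bay_narrow {'location': [318.7, 105.6], 'p': 0.63} [ 636.1 -103.4    8. ]
wrist bay_middle {'location': [414.3, 94.0], 'p': 0.74} [ 648.1 -204.2    8. ]
wrist bay_wide {'location': [494.0, 87.1], 'p': 0.78} [ 655.5 -288.1    8. ]
wrist sorter {'location': [344.7, 78.7], 'p': 0.74} [ 664.3 -130.5    0. ]
```

View pics/wrist3.png

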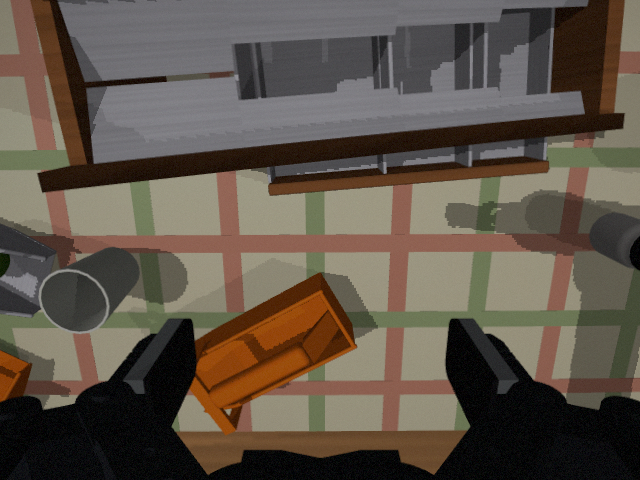

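Emit:
{"op": "jog_arm", "data": {
  "rows": [-0.7, -3.5, 0, -0.1, 0, -1.4, -7, 0, -0.2, 0, -2, -11, 0, -0.3, 0, -2.7, -14, 0, -0.4, 0, -3.4, -18, 0, -0.52, 0, -4.2, -22, 0, -0.64, 0, -5, -26, 0, -0.76, 0, -5.8, -30, 0, -0.88, 0, -6.6, -34, 2, -1.0, 0, -7.3, -38, 4, -1.12, 0, -8, -41.4, 6, -1.19, 0, -8, -41.4, 6, -1.19, 0]
}}

```text
t: 7.55
tool_pos: [470.1, 316.5, 292.0]
tcp_rot: [0.825, 0.566, -0.002, -0.003]
wrist_force: [-1.1, 1.5, -1.0]
finger_gap: 85.3
gripper_force: 0.0
```

Run:
```python
from h import *
s=bot.sense();print(s['tool_pos'],R.from_quat(s['tcp_rot']).as_matrix().round(3)[:,:2].T,s['qpos'])
c='wrist'
im=bot.snapshot(c);cv2.imwrite(f'pics/{c}4.png',im[:,:,::-1])
for n,z in [('scoop_grip',92),('scoop_mouth',17),('lime_small_center',20),('lime_medium_center',25),('lime_large_center',32),('cup',0)]:
    for r in bot.pinpoint(n,c)[:2]: print(c,n,r,at_z(c,r['location'],z))
```

```text
[470.13040348 316.45824751 292.01211818] [[ 0.36   0.933  0.   ]
 [ 0.933 -0.36  -0.008]] [-0.09126011  0.24890889 -0.66159791  1.71107843  0.15343458  1.23945369
 -1.15649338]
wrist scoop_grip {'location': [61.6, 263.7], 'p': 0.96} [255.3 348.7  92. ]
wrist scoop_grip {'location': [335.2, 199.1], 'p': 0.76} [487.1 315.7  92. ]
wrist scoop_mouth {'location': [211.6, 251.1], 'p': 0.88} [352.  295.3  17. ]
wrist scoop_mouth {'location': [272.7, 445.8], 'p': 0.87} [312.3  52.4  17. ]
wrist lime_small_center {'location': [327.1, 173.0], 'p': 0.66} [490.3 323.8  20. ]
wrist lime_medium_center {'location': [344.1, 111.0], 'p': 0.94} [526.3 369.7  25. ]
wrist lime_large_center {'location': [335.5, 230.4], 'p': 0.7} [479.  270.7  32. ]
wrist cup {'location': [361.4, 343.1], 'p': 0.58} [455.7 129.3   0. ]
```

View pics/wrist4.png

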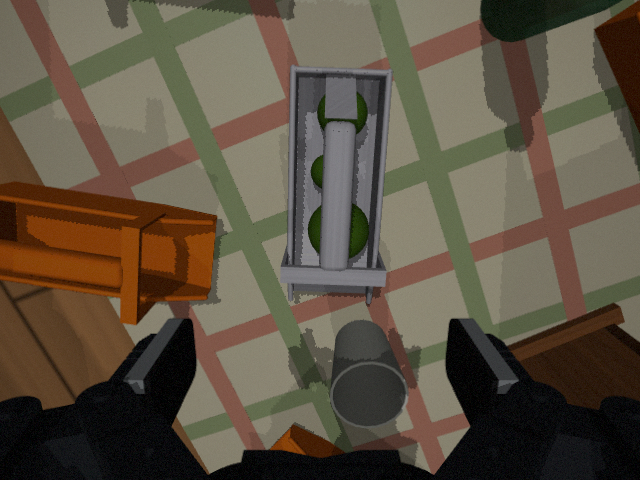

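Run:
```python
from h import *
a=at_z('wrist',(340.5,124),100);b=at_z('wrist',(335.5,267),100);print(a,b,np.degrees(np.arctan2(*(a-b)[:2][::-1])),np.linalg.norm(a-b))
u=(a-b)[:2]/np.linalg.norm((a-b)[:2])
g=np.array([487.1,315.7]);t=g+33*u
s=bot.sense();M=R.from_quat(s['tcp_rot']).as_matrix()
print('mid',(a+b)/2,'tgt',t,'tool shift',M[:2,:2].T@(t-s['tool_pos'][:2]))
```

```text
[516.9 363.3 100. ] [472.2 260.2 100. ] 66.56039103623056 112.37303947121838
mid [494.55 311.75 100.  ] tgt [500.22681411 345.97683523] tool shift [44.2481804   6.06637595]
```

Run:
```python
from h import *
s=bot.sense();print(s['tool_pos'],s['dq'].round(3) if hasattr(s['dq'],'round') else s['dq'])
im=bot.snapshot('wrist')
r=[r for r in bot.pinpoint('scoop_grip','wrist')];print([(x['location'],x['p']) for x in r])
print([x['location'] for x in bot.pinpoint('scoop_mouth','wrist')])
# bar by brightness at rows
g=cv2.cvtColor(im[:,:,::-1],cv2.COLOR_BGR2GRAY)
cv2.imwrite('pics/bar.png',cv2.resize(im[50:310,260:410,::-1],(450,780))[:600])
print(bot.sense()['tool_pos'])
```

```text
[477.93993786 307.27284141 296.29823079] [ 0.002 -0.001 -0.005  0.001 -0.004 -0.003 -0.   ]
[([47.8, 259.1], 0.89), ([317.8, 192.5], 0.84)]
[[318.5, 281.6], [201.7, 246.6], [268.7, 441.2]]
[477.25116311 307.97918327 296.03067719]
```

View pics/bar.png

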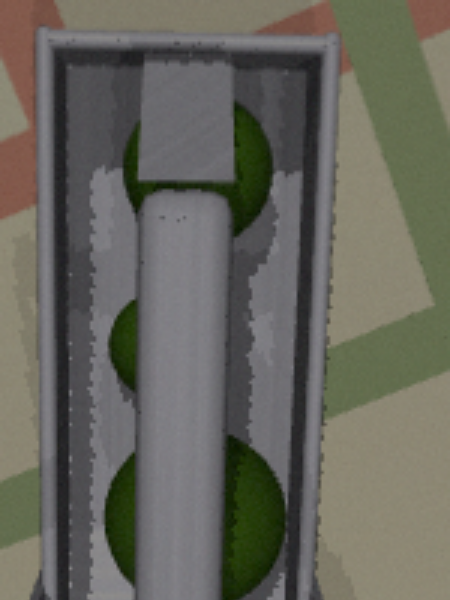

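Run:
```python
from h import *
P=lambda p,z:at_z('wrist',p,z)
a=P((321.7,113.3),102);b=P((319.3,250),102);g=P((320,192.3),92);m=P((318.5,281.6),17)
d=(a-b)[:2];u=d/np.linalg.norm(d)
t=g[:2]+33*u
s=bot.sense();M=R.from_quat(s['tcp_rot']).as_matrix()
tx=M[:2,0]
print(a,b,g,m,np.linalg.norm(g[:2]-m[:2]),np.degrees(np.arctan2(u[1],u[0])),np.degrees(np.arctan2(tx[1],tx[0])))
print('tgt',t,'tool shift',M[:2,:2].T@(t-s['tool_pos'][:2]),s['tool_pos'])
```

```text
[506.  376.4 102. ] [465. 280. 102.] [482.3 321.2  92. ] [441.1 223.5  17. ] 106.03174053084292 66.95940697372022 67.95611376482782
tgt [495.21564532 351.56751728] tool shift [47.14424088  0.29174899] [477.25116311 307.97918327 296.03067719]
```

Emit:
{"op": "jog_arm", "data": {
  "rows": [2.4, 0, 3, 0.01, 0, 4.7, 0, 6, 0.017, 0, 4.7, 0, 10, 0.017, 0, 4.7, 0, 14, 0.017, 0, 4.7, 0, 17.5, 0.017, 0, 4.7, 0, 20, 0.017, 0, 4.7, 0, 21.5, 0.017, 0, 4.7, 0, 21.5, 0.017, 0, 4.7, 0, 21.5, 0.017, 80, 4.7, 0, 21.5, 0.017, 160, 4.7, 0, 21.5, 0.017, 255, 4.7, 0, 21.5, 0.017, 255],
  "force": 20
}}

```text
t: 9.05
tool_pos: [495.2, 354.0, 82.7]
tcp_rot: [0.833, 0.553, 0.002, 0.0]
wrist_force: [-0.5, 0.9, -0.5]
finger_gap: 38.8
gripper_force: 0.0
```

Emit:
{"op": "jog_arm", "data": {
  "rows": [0, 0, 0, 0, 255, 0, 0, 0, 0, 255, 0, 0, 0, 0, 255, 0, 0, 0, 0, 255],
  "force": 20
}}

```text
t: 9.38
tool_pos: [495.6, 353.3, 82.0]
tcp_rot: [0.833, 0.553, 0.002, 0.0]
wrist_force: [1.8, -1.0, 6.0]
finger_gap: 23.8
gripper_force: 28.0
```

Emit:
{"op": "jog_arm", "data": {
  "rows": [0, 0, -0.3, 0, 255, 0, 0, -0.6, 0, 255, 0, 0, -0.9, 0, 255, 0, 0, -1.2, 0, 255, 0, 0, -1.5, 0, 255, 0, 0, -1.5, 0, 255, 0, 0, -1.5, 0, 255]
}}

```text
t: 9.97
tool_pos: [493.6, 352.9, 95.3]
tcp_rot: [0.833, 0.553, 0.0, -0.0]
wrist_force: [-0.3, 0.9, -4.7]
finger_gap: 23.7
gripper_force: 26.6
```

Run:
```python
from h import *
for i in range(3):
    s=bot.sense();print(s['wrist_force'],s['torque'],s['tool_pos'],s['gripper_force'])
    im=bot.snapshot('scene')
cv2.imwrite('pics/sc5.png',cv2.resize(im[130:290,310:510,::-1],(800,640))[:600])
```

```text
[-0.26564964  0.85301336 -4.69641211] [ 0.21715786 -0.09112605 -0.02717134] [493.5802322  352.89799393  95.30393512] 26.59725308418274
[-0.17796605 -0.67299298 -4.75228937] [ 0.15336005 -0.02968892 -0.02650025] [493.57619753 352.75441237  95.19121399] 26.604581773281097
[-0.62926976  0.62925212 -4.20474031] [ 0.17412474 -0.02057553 -0.01538996] [493.51951604 352.67960194  95.10143648] 26.593956649303436
```

View pics/sc5.png

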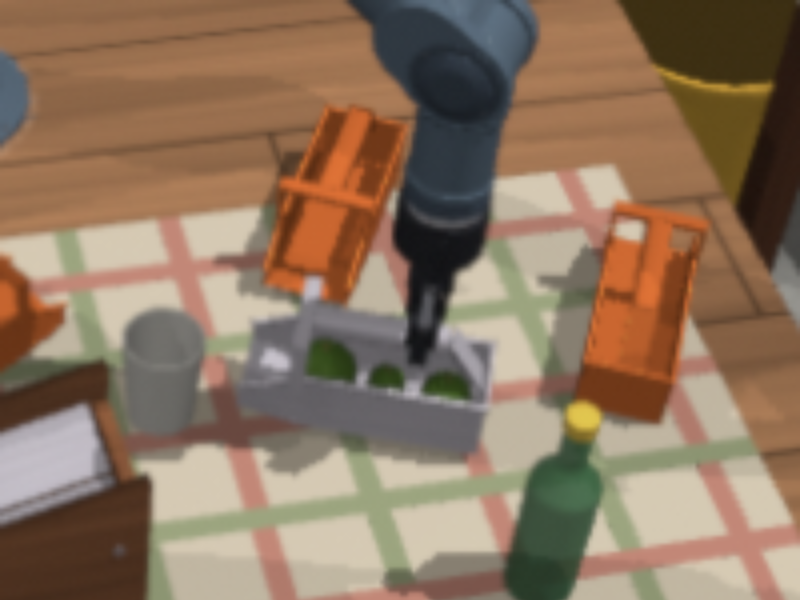

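Emit:
{"op": "jog_arm", "data": {
  "rows": [0, 0, 0, 0, 195, 0, 0, 0, 0, 195, 0, 0, 0, 0, 195]
}}

```text
t: 10.37
tool_pos: [493.7, 352.8, 95.2]
tcp_rot: [0.833, 0.553, -0.0, -0.0]
wrist_force: [-0.7, -0.6, -4.8]
finger_gap: 23.8
gripper_force: 26.6
```

Emit:
{"op": "jog_arm", "data": {
  "rows": [0, 0, 0, 0, 187, 0, 0, 0, 0, 187, 0, 0, 0, 0, 187]
}}

```text
t: 10.62
tool_pos: [493.7, 352.8, 95.3]
tcp_rot: [0.833, 0.553, 0.0, -0.0]
wrist_force: [0.2, -0.8, -4.9]
finger_gap: 23.5
gripper_force: 26.6
```

Emit:
{"op": "jog_arm", "data": {
  "rows": [0, 0, 0, 0, 183, 0, 0, 0, 0, 183, 0, 0, 0, 0, 183]
}}

```text
t: 10.87
tool_pos: [494.1, 353.5, 96.3]
tcp_rot: [0.833, 0.553, 0.001, -0.0]
wrist_force: [-1.1, -0.3, -0.8]
finger_gap: 24.0
gripper_force: 0.5
```

Emit:
{"op": "jog_arm", "data": {
  "rows": [0, 0, 0, 0, 180, 0, 0, 0, 0, 180, 0, 0, 0, 0, 180]
}}

```text
t: 11.12
tool_pos: [494.3, 353.1, 96.0]
tcp_rot: [0.833, 0.553, 0.001, 0.0]
wrist_force: [-0.2, 0.5, -0.3]
finger_gap: 25.0
gripper_force: 0.0
```

Emit:
{"op": "jog_arm", "data": {
  "rows": [0, 0, 0.7, 0, 180, 0, 0, 1.4, 0, 180, 0, 0, 1.4, 0, 184, 0, 0, 1.4, 0, 184, 0, 0, 1.4, 0, 184, 0, 0, 1.4, 0, 184]
}}

```text
t: 11.62
tool_pos: [492.9, 351.9, 80.2]
tcp_rot: [0.833, 0.553, -0.001, 0.0]
wrist_force: [0.2, 0.1, -4.6]
finger_gap: 24.3
gripper_force: 6.2
```

Emit:
{"op": "jog_arm", "data": {
  "rows": [0, 0, 0, 0, 185, 0, 0, 0, 0, 185, 0, 0, 0, 0, 185]
}}

```text
t: 11.87
tool_pos: [493.4, 352.4, 80.8]
tcp_rot: [0.833, 0.553, -0.0, 0.0]
wrist_force: [0.6, 0.3, -5.1]
finger_gap: 24.3
gripper_force: 15.7
```

Emit:
{"op": "jog_arm", "data": {
  "rows": [0, 0, -0.5, 0, 185, 0, 0, -1.0, 0, 185, 0, 0, -1.5, 0, 185, 0, 0, -1.5, 0, 185]
}}

```text
t: 12.2
tool_pos: [494.7, 353.8, 98.2]
tcp_rot: [0.833, 0.553, 0.002, -0.0]
wrist_force: [0.8, 0.6, -3.8]
finger_gap: 23.6
gripper_force: 15.8
```

```bash
cat >> h.py <<'E'
def where():
    s=bot.sense();q=R.from_quat(s['tcp_rot']).as_matrix()
    print('t',round(s['t'],2),'F',np.round(s['wrist_force'],1),'M',np.round(s['torque'],2),'pos',np.round(s['tool_pos'],1),'g',round(s['gripper_force'],1),s['finger_gap'])
    bot.snapshot('top');bot.snapshot('scene')
    for n in ['scoop_grip','scoop_mouth']:
        for c in ['top','scene']: print(n,c,[(np.round(x['location'],1).tolist(),round(x['p'],2)) for x in bot.pinpoint(n,c)])
E
python3 -c "
from h import *
where()"
```

```text
t 12.2 F [ 0.8  0.6 -3.8] M [ 0.21 -0.1   0.04] pos [494.7 353.8  98.2] g 15.8 23.566759039184603
scoop_grip top [([98.8, 278.7], 0.96), ([187.5, 357.4], 0.75), ([226.6, 140.2], 0.64), ([346.4, 312.2], 0.62), ([202.5, 263.4], 0.59), ([330.6, 193.5], 0.38), ([404.7, 207.1], 0.2)]
scoop_grip scene [([470.5, 197.2], 0.91), ([404.7, 213.8], 0.89), ([419.3, 298.6], 0.86), ([295.9, 204.4], 0.6), ([396.5, 166.8], 0.59), ([228.7, 295.0], 0.55)]
scoop_mouth top [([244.5, 283.5], 0.95), ([86.3, 318.3], 0.86), ([220.5, 318.9], 0.85), ([271.3, 139.8], 0.79), ([308.1, 334.0], 0.58)]
scoop_mouth scene [([385.3, 326.0], 0.94), ([320.3, 203.2], 0.79), ([368.4, 223.2], 0.77), ([385.3, 203.5], 0.77), ([473.0, 192.0], 0.64)]
```

Emit:
{"op": "jog_arm", "data": {
  "rows": [0, 0, 0, 0, 184, 0, 0, 0, 0, 184, 0, 0, 0, 0, 184, 0, 0, 0, 0, 184, 0, 0, 0, 0, 184]
}}

```text
t: 12.92
tool_pos: [493.7, 352.9, 96.3]
tcp_rot: [0.833, 0.553, 0.0, -0.0]
wrist_force: [0.7, 0.1, -4.4]
finger_gap: 23.6
gripper_force: 11.3
```

```bash
python3 -c "
from h import *
where()"
```

```text
t 12.92 F [ 0.7  0.1 -4.4] M [ 0.07 -0.04 -0.01] pos [493.7 352.9  96.3] g 11.3 23.639155497755013
scoop_grip top [([346.5, 312.4], 0.76), ([204.2, 263.7], 0.73), ([95.1, 280.9], 0.7), ([225.9, 139.2], 0.64), ([188.0, 356.9], 0.57), ([378.6, 205.1], 0.32)]
scoop_grip scene [([405.3, 214.1], 0.97), ([473.5, 196.3], 0.78), ([394.9, 167.5], 0.73), ([419.8, 297.8], 0.59), ([293.4, 203.7], 0.55)]
scoop_mouth top [([269.4, 137.8], 0.95), ([218.8, 318.3], 0.88), ([307.9, 331.6], 0.84), ([238.7, 279.2], 0.75), ([86.7, 318.7], 0.7), ([403.8, 241.6], 0.2)]
scoop_mouth scene [([384.0, 201.9], 0.9), ([374.8, 225.0], 0.88), ([386.7, 327.6], 0.75), ([319.3, 205.3], 0.57), ([473.1, 190.3], 0.56), ([180.8, 266.4], 0.24)]
```

Emit:
{"op": "jog_arm", "data": {
  "rows": [0, 0, 0.5, 0, 184, 0, 0, 1.0, 0, 184, 0, 0, 1.5, 0, 184, 0, 0, 1.6, 0, 184, 0, 0, 1.6, 0, 183, 0, 0, 1.6, 0, 183, 0, 0, 1.6, 0, 255, 0, 0, 1.6, 0, 255, 0, 0, 1.6, 0, 255],
  "force": 60
}}

```text
t: 13.97
tool_pos: [494.6, 354.3, 82.0]
tcp_rot: [0.833, 0.553, 0.002, -0.0]
wrist_force: [-0.3, 2.1, 6.6]
finger_gap: 22.9
gripper_force: 60.6
```

Emit:
{"op": "jog_arm", "data": {
  "rows": [0, 0, -0.5, 0, 255, 0, 0, -1.5, 0, 255, 0, 0, -3, 0, 255, 0, 0, -5, 0, 255, 0, 0, -7.5, 0, 255, 0, 0, -10, 0, 255, 0, 0, -13, 0, 255, 0, 0, -16, 0, 255, 0, 0, -19, 0, 255, 0, 0, -22, 0, 255, 0, 0, -24.5, 0, 255, 0, 0, -26, 0, 255]
}}

```text
t: 14.97
tool_pos: [493.8, 352.9, 344.4]
tcp_rot: [0.833, 0.553, 0.002, 0.0]
wrist_force: [-0.0, 0.4, -4.8]
finger_gap: 23.0
gripper_force: 59.2
```

```bash
python3 -c "
from h import *
P=at_z
print(P('top',(314,195.2),172),P('top',(351.2,194.8),150))
where()
im=bot.snapshot('scene');cv2.imwrite('pics/sc6.png',cv2.resize(im[60:300,230:530,::-1],(750,600)))"
```

```text
[649.6  50.4 172. ] [657.8 -42.9 150. ]
t 14.97 F [-0.   0.4 -4.8] M [ 0.11 -0.05  0.01] pos [493.8 352.9 344.4] g 59.2 22.950157193693773
scoop_grip top [([99.0, 279.3], 0.98), ([343.8, 314.7], 0.89), ([228.2, 137.6], 0.88), ([184.7, 356.2], 0.79), ([171.6, 246.1], 0.56), ([404.4, 206.5], 0.19)]
scoop_grip scene [([417.9, 156.4], 0.85), ([420.2, 296.1], 0.85), ([293.7, 201.3], 0.73), ([393.3, 167.9], 0.64), ([467.9, 195.3], 0.63)]
scoop_mouth top [([268.6, 139.0], 0.81), ([85.1, 319.0], 0.68), ([305.0, 333.9], 0.68)]
scoop_mouth scene [([382.9, 169.8], 0.9), ([387.6, 326.5], 0.86), ([474.4, 191.4], 0.71), ([320.5, 202.6], 0.67), ([384.4, 203.2], 0.65)]
```

View pics/sc6.png

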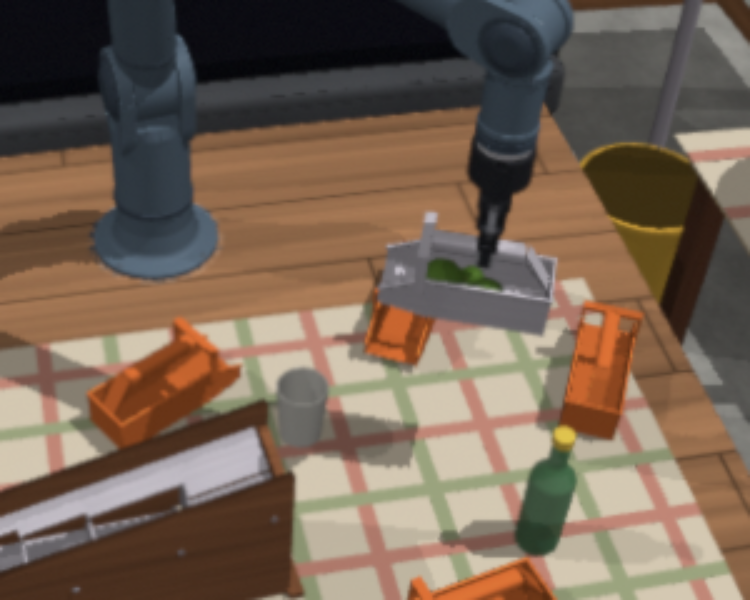

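Emit:
{"op": "jog_arm", "data": {
  "rows": [-0.08, 0.12, 0, 0, 255, -0.33, 0.46, 0, 0, 255, -0.7, 1.0, 0, 0, 255, -1.2, 1.7, 0, 0, 255, -1.84, 2.6, 0, 0, 255, -2.56, 3.6, 0, 0, 255, -3.4, 4.8, 0, 0, 255, -4.25, 6.0, 0, 0, 255, -5.2, 7.3, 0, 0, 255, -6.2, 8.7, 0, 0, 255, -7.2, 10.1, 0, 0, 255, -8.2, 11.6, 0, 0, 255]
}}

```text
t: 16.32
tool_pos: [569.8, 229.7, 340.3]
tcp_rot: [0.834, 0.552, -0.0, 0.0]
wrist_force: [0.3, 0.7, -5.0]
finger_gap: 22.9
gripper_force: 59.2
```

Emit:
{"op": "jog_arm", "data": {
  "rows": [-1.0, 1.5, 0, -0.03, 255, -2.0, 2.9, 0, -0.07, 255, -3.0, 4.3, 0, -0.11, 255, -3.95, 5.6, 0, -0.16, 255, -4.8, 6.8, 0, -0.21, 255, -5.65, 8.0, 0, -0.26, 255, -6.4, 9.0, 0, -0.31, 255, -7.0, 9.9, 0, -0.36, 255, -7.5, 10.6, 0, -0.41, 255, -7.9, 11.1, 0, -0.45, 255, -8.1, 11.5, 0, -0.475, 255, -8.2, 11.6, 0, -0.482, 255]
}}

```text
t: 17.32
tool_pos: [644.9, 107.9, 339.9]
tcp_rot: [0.678, 0.735, -0.001, 0.0]
wrist_force: [-0.0, -0.7, -4.8]
finger_gap: 23.0
gripper_force: 59.2
```

```bash
python3 -c "
from h import *
s=bot.sense();M=R.from_quat(s['tcp_rot']).as_matrix();print(s['tool_pos'],np.degrees(np.arctan2(M[1,0],M[0,0])))
where()
s=bot.sense();M=R.from_quat(s['tcp_rot']).as_matrix();print(s['tool_pos'],np.degrees(np.arctan2(M[1,0],M[0,0])))
bot.snapshot('wrist')
for n,z in [('feed_pan',161),('scoop_mouth',271),('bay_wide',8),('bay_narrow',8),('lime_large_center',300)]:
  for r in bot.pinpoint(n,'wrist')[:1]: print(n,r,at_z('wrist',r['location'],z))
"
```

```text
[644.91002665 107.86273643 339.86062316] 94.54851097631158
t 17.32 F [-0.  -0.7 -4.8] M [ 0.03 -0.02 -0.  ] pos [644.9 107.9 339.9] g 59.2 23.02960846538499
scoop_grip top [([225.7, 141.2], 0.96), ([99.2, 280.3], 0.94), ([185.3, 356.5], 0.59)]
scoop_grip scene [([420.6, 296.7], 0.96), ([349.9, 206.0], 0.9), ([472.8, 195.7], 0.9), ([393.9, 168.1], 0.7), ([291.9, 203.5], 0.62)]
scoop_mouth top [([304.6, 332.6], 0.88), ([88.0, 318.0], 0.7), ([343.4, 183.3], 0.65)]
scoop_mouth scene [([313.4, 226.4], 0.86), ([383.5, 203.7], 0.81), ([386.1, 324.1], 0.66), ([320.3, 205.0], 0.62), ([470.0, 191.1], 0.58)]
[643.49247815 112.07777244 340.37477405] 94.7901808180296
scoop_mouth {'location': [508.2, 146.1], 'p': 0.97} [725.2 179.2 271. ]
```

Emit:
{"op": "jog_arm", "data": {
  "rows": [0, 0, 0.5, 0, 255, 0, 0, 1.2, 0, 255, 0, 0, 2, 0, 255, 0, 0, 2.8, 0, 255, 0, 0, 3.6, 0, 255, 0, 0, 4.4, 0, 255, 0, 0, 5.1, 0, 255, 0, 0, 5.6, 0, 255, 0, 0, 5.9, 0, 255, 0, 0, 5.9, 0, 255]
}}

```text
t: 18.75
tool_pos: [643.3, 111.4, 280.2]
tcp_rot: [0.677, 0.736, -0.001, -0.001]
wrist_force: [-0.1, -0.7, -4.2]
finger_gap: 23.2
gripper_force: 59.2
```

```bash
python3 -c "
from h import *
print(at_z('top',(343.4,183.3),271))
where()
for n in ['lime_large_center','lime_medium_center','lime_small_center','feed_pan']:
  for c in ['top','scene']: print(n,c,[(np.round(x['location'],1).tolist(),round(x['p'],2)) for x in bot.pinpoint(n,c)[:2]])
"
```

```text
[657.2 -15.7 271. ]
t 18.75 F [-0.1 -0.7 -4.2] M [0.07 0.05 0.01] pos [643.3 111.4 280.2] g 59.2 23.24498132259564
scoop_grip top [([95.5, 282.6], 0.75), ([225.5, 139.9], 0.59), ([186.9, 355.9], 0.58)]
scoop_grip scene [([292.0, 204.6], 0.87), ([422.3, 295.7], 0.83), ([471.5, 194.4], 0.76), ([392.4, 168.1], 0.69), ([353.4, 217.7], 0.64)]
scoop_mouth top [([222.0, 319.4], 0.91), ([308.0, 331.1], 0.77), ([337.9, 190.5], 0.75), ([87.2, 318.5], 0.64)]
scoop_mouth scene [([386.9, 203.8], 0.91), ([320.7, 202.8], 0.82), ([386.9, 325.1], 0.82), ([313.6, 243.0], 0.81), ([472.0, 188.8], 0.67), ([279.0, 292.7], 0.62)]
lime_large_center top [([340.3, 186.9], 0.64)]
lime_large_center scene [([348.9, 231.8], 0.45)]
lime_medium_center top []
lime_medium_center scene [([360.4, 233.1], 0.54)]
lime_small_center top []
lime_small_center scene [([363.8, 232.4], 0.72), ([348.0, 232.7], 0.44)]
feed_pan top [([331.3, 195.1], 0.9), ([383.4, 204.3], 0.37)]
feed_pan scene [([320.0, 253.2], 0.76)]
```

Emit:
{"op": "jog_arm", "data": {
  "rows": [0, 0, 0.3, 0, 255, 0, 0, 0.6, 0, 255, 0, 0, 0.6, 0, 255, 0, 0, 0.6, 0, 255]
}}

```text
t: 19.78
tool_pos: [644.1, 112.1, 276.7]
tcp_rot: [0.677, 0.736, 0.001, 0.0]
wrist_force: [-1.4, 1.5, 2.4]
finger_gap: 22.9
gripper_force: 60.1
```

```bash
python3 -c "
from h import *
c=np.array([653,7.]);yh=np.array([-.084,.9965]);xh=np.array([.9965,.084])
def S(p): d=p[:2]-c; return [round(float(d@xh)),round(float(d@yh)+142),p[2]]
print('L',S(at_z('scene',(348.9,231.8),243)),'M',S(at_z('scene',(360.4,233.1),235)),'S',S(at_z('scene',(363.8,232.4),230)),'mouth',S(at_z('scene',(313.6,243),214)),'top',S(at_z('top',(337.9,190.5),214)))
s=bot.sense();print(s['wrist_force'],s['torque'],s['tool_pos'],S(s['tool_pos']))
"
```

```text
L [4, 222, np.float64(243.0)] M [11, 256, np.float64(235.0)] S [7, 268, np.float64(230.0)] mouth [-5, 118, np.float64(214.0)] top [-1, 129, np.float64(214.0)]
[-1.38776975  1.48270545  2.40252224] [-0.07058921  0.35319565 -0.04289053] [644.13306971 112.10935651 276.69302694] [0, 247, np.float64(276.69302693926414)]
```

Emit:
{"op": "jog_arm", "data": {
  "rows": [0, 0, -0.5, 0, 255, -0.3, 0, -1, 0, 255, -1, 0, -1, 0, 255, -2, 0, -1, 0, 255, -3.2, 0, -1, 0, 255, -4.5, 0, -1, 0, 255, -5.8, 0, -1, 0, 255, -7, 0, -1, 0, 255, -8.1, 0, -1, 0, 255, -8.9, 0, -1, 0, 255, -9.4, 0, -1, 0, 255, -9.5, 0, -0.8, 0, 255]
}}

```text
t: 20.78
tool_pos: [652.2, 15.0, 283.7]
tcp_rot: [0.678, 0.735, 0.0, 0.001]
wrist_force: [-0.7, 0.1, -4.7]
finger_gap: 23.1
gripper_force: 59.2
```

Emit:
{"op": "jog_arm", "data": {
  "rows": [0, 0, 0.3, 0, 255, 0, 0, 0.5, 0, 255, 0, 0, 0.7, 0, 255, 0, 0, 0.8, 0, 255, 0, 0, 0.8, 0, 255]
}}

```text
t: 21.2
tool_pos: [651.4, 18.0, 276.7]
tcp_rot: [0.677, 0.736, 0.0, -0.0]
wrist_force: [-3.5, -0.6, 2.9]
finger_gap: 23.0
gripper_force: 60.2
```

Emit:
{"op": "jog_arm", "data": {
  "rows": [0, -0.2, -0.1, 0, 184, 0, -0.2, -0.1, 0, 184, -0.3, -0.2, 0.1, 0, 184, -0.5, -0.2, 0.2, 0, 184, -0.8, -0.2, 0.4, 0, 184, -1.1, -0.2, 0.55, 0, 184, -1.3, -0.2, 0.7, 0, 184, -1.4, -0.2, 0.75, 0, 184, -1.4, -0.2, 0.75, 0, 255, -1.4, -0.2, 0.75, 0, 255, -1.4, -0.2, 0.4, 0, 255, -1.4, -0.2, 0, 0, 255]
}}

```text
t: 22.2
tool_pos: [649.1, 4.5, 273.5]
tcp_rot: [0.677, 0.736, -0.001, -0.003]
wrist_force: [-0.4, 0.7, -4.5]
finger_gap: 22.9
gripper_force: 59.0
```

```bash
python3 -c "
from h import *
c=np.array([653,7.]);yh=np.array([-.084,.9965]);xh=np.array([.9965,.084])
def S(p): d=p[:2]-c; return [round(float(d@xh)),round(float(d@yh)+142),round(float(p[2]))]
where()
s=bot.sense();print(s['wrist_force'],s['torque'],S(s['tool_pos']))
for n,z in [('scoop_mouth',195),('scoop_grip',287),('lime_large_center',235),('lime_medium_center',230),('lime_small_center',225)]:
  for c_ in ['top','scene']:
    for r in bot.pinpoint(n,c_):
      p=S(at_z(c_,r['location'],z))
      if abs(p[0])<50 and -60<p[1]<260: print(n,c_,p,np.round(r['location'],1),round(r['p'],2))
im=bot.snapshot('scene');cv2.imwrite('pics/sc7.png',cv2.resize(im[170:320,220:420,::-1],(800,600)))
"
```

```text
t 22.2 F [-0.4  0.7 -4.5] M [0.16 0.05 0.05] pos [649.1   4.5 273.5] g 59.0 22.946649634480565
scoop_grip top [([338.6, 186.4], 0.96), ([343.0, 316.1], 0.79), ([186.3, 355.2], 0.77), ([96.1, 280.2], 0.69), ([227.9, 137.7], 0.61), ([402.7, 211.0], 0.48)]
scoop_grip scene [([292.5, 203.4], 0.78), ([314.8, 229.0], 0.75), ([394.1, 168.4], 0.71), ([422.1, 295.7], 0.61), ([470.8, 196.7], 0.58)]
scoop_mouth top [([270.8, 139.6], 0.92), ([86.3, 316.2], 0.88), ([306.0, 332.6], 0.78), ([220.4, 316.0], 0.59)]
scoop_mouth scene [([285.4, 253.4], 0.98), ([385.8, 203.5], 0.87), ([470.2, 190.3], 0.8), ([321.5, 205.9], 0.73), ([384.5, 324.2], 0.64), ([256.3, 291.0], 0.5)]
[-0.57997037 -0.32159259 -4.75883742] [0.04169638 0.01459542 0.02036676] [-3, 139, 275]
scoop_mouth scene [-3, 32, 195] [285.4 253.4] 0.98
scoop_grip top [-8, 132, 287] [338.6 186.4] 0.96
scoop_grip scene [6, 120, 287] [314.8 229. ] 0.75
lime_large_center scene [26, 134, 235] [321.4 245.1] 0.23
lime_medium_center scene [19, 139, 230] [322.7 244.2] 0.5
lime_small_center scene [-11, 117, 225] [312.5 239. ] 0.56
```

```bash
cat >> h.py <<'E'
c0=np.array([653,7.]);yh=np.array([-.084,.9965]);xh=np.array([.9965,.084])
def S(p): d=np.array(p[:2])-c0; return np.array([d@xh,d@yh+142,p[2]])
def W(q): return np.array([*(c0+xh*q[0]+yh*(q[1]-142)),q[2]])
def proj(cam,p):
    c=bot.get_calibration(cam);T=np.linalg.inv(np.array(c['T']))
    K=np.array([[c['fx'],0,c['cx']],[0,c['fy'],c['cy']],[0,0,1]])
    return cv2.projectPoints(np.array([p],float),cv2.Rodrigues(T[:3,:3])[0],T[:3,3],K,np.array(c['distortion'],float))[0][0,0].round(1)
def tilts(angs=(0,5,10,15,20,25,30,35),s0=33):
    s=bot.sense();h=S(s['tool_pos']);h[2]+=11
    for a in angs:
        t=np.radians(a);f=lambda b,d:h+np.array([0,-(b*np.cos(t)-d*np.sin(t)),-(b*np.sin(t)+d*np.cos(t))])
        m=f(110+s0,75);g=f(s0,0)
        print(a,'mouth',m.round(),*[proj(c,W(m)) for c in('top','scene')],'grip',*[proj(c,W(g)) for c in('top','scene')])
E
python3 -c "
from h import *
tilts((0,5,10,15))"
```

```text
0 mouth [ -2.  -5. 211.] [393.7 188.1] [272.5 252.6] grip [350.2 183.4] [308.9 228. ]
5 mouth [ -2.   2. 199.] [389.9 189.5] [275.2 254.8] grip [350.1 183.7] [308.9 228.7]
10 mouth [ -2.  10. 188.] [385.9 190.7] [278.2 256.7] grip [349.8 184. ] [309.1 229.3]
15 mouth [ -2.  19. 177.] [381.6 191.9] [281.4 258.3] grip [349.4 184.3] [309.3 229.9]
```

View pics/sc7.png

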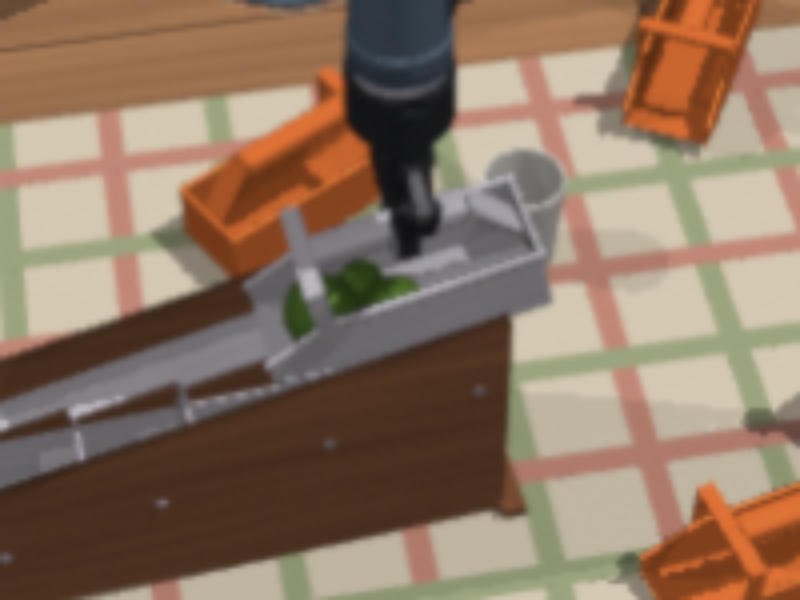

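Emit:
{"op": "jog_arm", "data": {
  "rows": [0.04, 0, 0, 0, 255, 0.14, 0, -0.03, 0, 255, 0.32, 0, -0.06, 0, 255, 0.56, 0, -0.11, 0, 255, 0.88, 0, -0.17, 0, 255, 1.26, 0, -0.25, 0, 255, 1.72, 0, -0.34, 0, 255, 2.24, 0, -0.45, 0, 255, 2.84, 0, -0.57, 0, 255, 3.5, 0, -0.7, 0, 255, 4.24, 0, -0.85, 0, 255, 5.04, 0, -1.0, 0, 255]
}}

```text
t: 24.05
tool_pos: [646.6, 53.8, 285.5]
tcp_rot: [0.677, 0.736, 0.0, 0.0]
wrist_force: [-0.2, -0.5, -3.7]
finger_gap: 23.1
gripper_force: 59.0
```

Emit:
{"op": "jog_arm", "data": {
  "rows": [0.84, 0, -0.17, 0, 255, 1.68, 0, -0.34, 0, 255, 2.4, 0, -0.48, 0, 255, 3.0, 0, -0.6, 0, 255, 3.5, 0, -0.7, 0, 255, 3.85, 0, -0.78, 0, 255, 4.1, 0, -0.83, 0, 255, 4.25, 0, -0.85, 0, 255, 4.3, 0, -0.85, 0, 255, 4.3, 0, -0.85, 0, 255]
}}

```text
t: 24.88
tool_pos: [643.1, 95.5, 293.7]
tcp_rot: [0.677, 0.736, -0.0, 0.0]
wrist_force: [-0.0, 0.4, -4.3]
finger_gap: 23.2
gripper_force: 59.0
```

```bash
cat >> h.py <<'E'
def limes():
    bot.snapshot('top');bot.snapshot('scene')
    for n in ['scoop_mouth','scoop_grip','lime_large_center','lime_medium_center','lime_small_center']:
        for c_ in ['top','scene']: print(n,c_,[(np.round(r['location'],1).tolist(),round(r['p'],2)) for r in bot.pinpoint(n,c_) if 270>r['location'][1]>150 and (r['location'][0]>270 if c_=='top' else r['location'][0]<375)])
E
python3 -c "
from h import *
s=bot.sense();print(s['t'],S(s['tool_pos']).round(1),s['wrist_force'])
limes();tilts((5,10,15))"
```

```text
24.8833 [ -2.4 231.  293.7] [-0.01632397  0.394035   -4.25871081]
scoop_mouth top []
scoop_mouth scene [([319.6, 203.8], 0.68)]
scoop_grip top [([403.8, 209.9], 0.48)]
scoop_grip scene [([293.1, 204.6], 0.95), ([347.3, 216.8], 0.9), ([335.2, 233.1], 0.7), ([255.8, 265.3], 0.36)]
lime_large_center top [([402.5, 238.2], 0.55), ([326.7, 186.5], 0.41)]
lime_large_center scene [([322.1, 241.7], 0.49)]
lime_medium_center top []
lime_medium_center scene [([344.2, 237.8], 0.59)]
lime_small_center top [([329.7, 190.9], 0.21)]
lime_small_center scene [([334.3, 230.6], 0.54), ([255.0, 264.9], 0.32)]
5 mouth [ -2.  95. 218.] [352. 190.] [306.2 244.4] grip [308.8 184.1] [340.9 218. ]
10 mouth [ -2. 104. 206.] [348.2 191.3] [309.  246.3] grip [308.6 184.4] [341.  218.6]
15 mouth [ -2. 113. 195.] [344.2 192.5] [312.1 248.1] grip [308.4 184.7] [341.2 219.3]
```

Emit:
{"op": "jog_arm", "data": {
  "rows": [0, 0, 0.4, 0, 255, 0, 0, 0.7, 0, 255, 0, 0, 0.9, 0, 255, 0, 0, 0.9, 0, 255]
}}

```text
t: 25.82
tool_pos: [643.2, 96.4, 286.4]
tcp_rot: [0.677, 0.736, 0.0, 0.0]
wrist_force: [-2.2, 0.0, 2.4]
finger_gap: 23.1
gripper_force: 60.0
```

Emit:
{"op": "jog_arm", "data": {
  "rows": [0, 0, -0.1, 0, 184, 0, 0, -0.1, 0, 184, -0.1, 0, -0.2, 0, 184, -0.3, 0, -0.25, 0, 184, -0.5, 0, -0.3, 0, 184, -0.7, 0, -0.4, 0, 184, -0.9, 0, -0.45, 0, 184, -1.1, 0, -0.5, 0, 184, -1.3, 0, -0.55, 0, 184, -1.5, 0, -0.6, 0, 184, -1.7, 0, -0.65, 0, 184, -1.8, 0, -0.7, 0, 184]
}}

```text
t: 26.82
tool_pos: [644.7, 77.3, 291.8]
tcp_rot: [0.677, 0.736, -0.0, 0.0]
wrist_force: [0.1, -0.2, -4.7]
finger_gap: 23.9
gripper_force: 10.9
```

```bash
python3 -c "
from h import *
s=bot.sense();print(s['t'],S(s['tool_pos']).round(1),s['wrist_force'],s['torque'],s['gripper_force'])
limes();tilts((10,15,20,25))"
```

```text
26.8167 [ -2.4 212.8 291.8] [ 0.10048235 -0.2487603  -4.74196911] [ 0.06095428  0.00027066 -0.05607263] 10.86249053478241
scoop_mouth top []
scoop_mouth scene [([307.5, 246.2], 0.95), ([319.8, 204.8], 0.68)]
scoop_grip top []
scoop_grip scene [([294.7, 201.6], 0.98), ([339.6, 220.7], 0.79)]
lime_large_center top [([335.6, 185.5], 0.58)]
lime_large_center scene [([316.1, 242.8], 0.55)]
lime_medium_center top []
lime_medium_center scene [([319.3, 241.7], 0.65), ([338.6, 238.5], 0.63)]
lime_small_center top []
lime_small_center scene [([329.7, 234.8], 0.41)]
10 mouth [ -2.  86. 204.] [355.6 191. ] [303.1 248. ] grip [316.6 184.2] [334.9 220.3]
15 mouth [ -2.  95. 193.] [351.5 192.2] [306.2 249.7] grip [316.3 184.5] [335.1 220.9]
20 mouth [ -2. 105. 183.] [347.1 193.4] [309.5 251.2] grip [315.9 184.8] [335.4 221.5]
25 mouth [ -2. 116. 174.] [342.4 194.4] [313.1 252.3] grip [315.4 185.1] [335.7 222.1]
```

Emit:
{"op": "jog_arm", "data": {
  "rows": [0.05, 0, 0, 0, 184, 0.15, 0, -0.1, 0, 184, 0.35, 0, -0.2, 0, 184, 0.6, 0, -0.3, 0, 184, 0.85, 0, -0.3, 0, 184, 1.05, 0, -0.3, 0, 184, 1.2, 0, -0.2, 0, 184, 1.2, 0, -0.1, 0, 184, 1.2, 0, 0, 0, 184, 1.2, 0, -1.0, 0, 184, 1.2, 0, -1.2, 0, 184]
}}

```text
t: 28.33
tool_pos: [644.1, 89.7, 305.2]
tcp_rot: [0.677, 0.736, 0.001, 0.001]
wrist_force: [0.7, -0.2, -3.1]
finger_gap: 23.8
gripper_force: 10.9
```

```bash
python3 -c "
from h import *
s=bot.sense();print(s['t'],S(s['tool_pos']).round(1),s['wrist_force'],s['torque'],s['gripper_force'])
limes();tilts((10,15,20,25))"
```

```text
28.3333 [ -1.9 225.1 305.2] [ 0.66808991 -0.19868254 -3.06529127] [1.05328568e-01 5.94133234e-05 1.06881394e-02] 10.863289833068848
scoop_mouth top []
scoop_mouth scene [([313.1, 239.8], 0.87), ([319.4, 205.2], 0.76)]
scoop_grip top []
scoop_grip scene [([346.3, 215.0], 0.97), ([294.4, 203.6], 0.83)]
lime_large_center top [([330.3, 186.1], 0.61)]
lime_large_center scene [([319.7, 236.3], 0.48)]
lime_medium_center top [([434.4, 209.0], 0.42), ([366.0, 212.4], 0.16)]
lime_medium_center scene [([340.4, 239.0], 0.44)]
lime_small_center top []
lime_small_center scene [([334.8, 229.1], 0.37)]
10 mouth [ -3.  98. 216.] [351.1 190.2] [306.9 244.6] grip [311.3 183.3] [339.  216.7]
15 mouth [ -3. 107. 205.] [346.9 191.5] [310.  246.3] grip [311.1 183.6] [339.2 217.3]
20 mouth [ -3. 117. 195.] [342.5 192.6] [313.4 247.8] grip [310.7 183.9] [339.5 217.9]
25 mouth [ -3. 127. 186.] [337.9 193.7] [316.9 249. ] grip [310.2 184.2] [339.8 218.5]
```

Emit:
{"op": "jog_arm", "data": {
  "rows": [0, 0, 0.4, 0, 184, 0, 0, 0.8, 0, 184, 0, 0, 1.2, 0, 184, 0, 0, 1.6, 0, 184, 0, 0, 1.9, 0, 184, 0, 0, 2.0, 0, 184, 0, 0, 2.0, 0, 184, 0, 0, 2.0, 0, 183.6, 0, 0, 2.0, 0, 183.6, 0, 0, 2.0, 0, 183.6]
}}

```text
t: 29.77
tool_pos: [643.6, 91.1, 285.4]
tcp_rot: [0.677, 0.736, 0.001, 0.0]
wrist_force: [-4.1, 1.6, 5.1]
finger_gap: 23.7
gripper_force: 6.8
```

Emit:
{"op": "jog_arm", "data": {
  "rows": [0, 0, -0.2, 0, 183.6, -0.1, 0, -0.35, 0, 183.6, -0.2, 0, -0.45, 0, 183.6, -0.4, 0, -0.55, 0, 183.6, -0.5, 0, -0.65, 0, 183.6, -0.6, 0, -0.75, 0, 183.6, -0.7, 0, -0.85, 0, 183.6, -0.8, 0, -0.95, 0, 183.6, -0.9, 0, -1.0, 0, 183.6, -1.0, 0, -1.05, 0, 183.6]
}}

```text
t: 30.6
tool_pos: [644.5, 80.1, 294.5]
tcp_rot: [0.677, 0.736, 0.0, -0.0]
wrist_force: [-0.3, -1.1, -3.4]
finger_gap: 23.8
gripper_force: 3.3
```

```bash
python3 -c "
from h import *
s=bot.sense();print(s['t'],S(s['tool_pos']).round(1),s['wrist_force'],s['torque'],s['gripper_force'])
limes();tilts((10,15,20,25))"
```

```text
30.6 [ -2.3 215.6 294.5] [-0.28608464 -1.10158377 -3.44558555] [ 0.01251147 -0.00128022 -0.01727083] 3.3211734518408775
scoop_mouth top []
scoop_mouth scene [([312.8, 248.2], 0.96), ([319.0, 203.6], 0.96)]
scoop_grip top []
scoop_grip scene [([340.0, 220.4], 0.97), ([290.7, 202.2], 0.76)]
lime_large_center top [([364.6, 194.2], 0.8)]
lime_large_center scene [([284.3, 260.2], 0.82), ([182.1, 268.2], 0.51)]
lime_medium_center top []
lime_medium_center scene [([322.0, 245.4], 0.54)]
lime_small_center top []
lime_small_center scene [([314.4, 239.1], 0.58)]
10 mouth [ -2.  88. 207.] [354.9 190.8] [303.7 247.3] grip [315.7 183.9] [335.6 219.6]
15 mouth [ -2.  97. 196.] [350.7 192. ] [306.8 249. ] grip [315.4 184.2] [335.8 220.2]
20 mouth [ -2. 107. 186.] [346.3 193.1] [310.2 250.5] grip [315.  184.5] [336.1 220.8]
25 mouth [ -2. 118. 177.] [341.7 194.2] [313.8 251.7] grip [314.5 184.8] [336.4 221.3]
```

Emit:
{"op": "jog_arm", "data": {
  "rows": [0, 0, 0, 0, 183.8, 0, 0, 0, 0, 183.8, 0, 0, 0, 0, 183.8, 0, 0, 0, 0, 183.8, 0, 0, 0, 0, 183.8, 0, 0, 0, 0, 183.8]
}}

```text
t: 31.7
tool_pos: [644.5, 80.1, 294.5]
tcp_rot: [0.677, 0.736, 0.0, 0.0]
wrist_force: [0.9, 0.8, -2.4]
finger_gap: 24.0
gripper_force: 4.1
```

```bash
python3 -c "
from h import *
s=bot.sense();print(s['t'],S(s['tool_pos']).round(1),s['wrist_force'],s['torque'],s['gripper_force'])
limes()
print([proj(c,W([0,y,z])) for c in('top','scene') for y,z in((32,26),(-70,31),(-152,37))])"
```

```text
31.7 [ -2.3 215.5 294.5] [ 0.86820652  0.75439024 -2.41359979] [ 0.02144686 -0.02151749  0.01358224] 4.119472056627274
scoop_mouth top []
scoop_mouth scene [([321.9, 204.9], 0.88), ([313.9, 243.9], 0.6)]
scoop_grip top []
scoop_grip scene [([341.6, 220.3], 0.74), ([294.1, 200.8], 0.55)]
lime_large_center top [([433.8, 198.9], 0.54)]
lime_large_center scene []
lime_medium_center top [([411.5, 199.2], 0.44)]
lime_medium_center scene []
lime_small_center top [([382.5, 195.8], 0.57)]
lime_small_center scene []
[array([369.5, 203.6]), array([407., 201.]), array([437.6, 198.8]), array([288.4, 287.8]), array([256.6, 293.7]), array([230.5, 298. ])]
```

Emit:
{"op": "jog_arm", "data": {
  "rows": [0, 0, 0, 0, 255, 0, 0, 0, 0, 255, 0, 0, 0, 0, 255, 0, 0, -1, 0, 255, 0, 0, -2.5, 0, 255, 0, 0, -4.5, 0, 255, 0, 0, -6.5, 0, 255, 0, 0, -8.5, 0, 255, 0, 0, -9, 0, 255],
  "force": 60
}}

```text
t: 33.05
tool_pos: [645.6, 80.0, 388.4]
tcp_rot: [0.677, 0.736, 0.002, 0.002]
wrist_force: [0.9, -0.1, -2.9]
finger_gap: 22.7
gripper_force: 59.4
```

Emit:
{"op": "jog_arm", "data": {
  "rows": [1.5, -0.5, 0, 0.02, 255, 4, -1.4, 0, 0.06, 255, 7, -2.5, 0, 0.1, 255, 10, -3.5, 0, 0.15, 255, 13, -4.6, 0, 0.2, 255, 16, -5.6, 0, 0.25, 255, 19, -6.7, 0, 0.3, 255, 22, -7.7, 0, 0.35, 255, 25, -8.8, 0, 0.4, 255, 27.5, -9.6, 0, 0.45, 255, 29.5, -10.3, 0, 0.48, 255, 30, -10.5, 0, 0.48, 255]
}}

```text
t: 34.05
tool_pos: [510.2, 375.3, 383.3]
tcp_rot: [0.83, 0.557, -0.001, -0.002]
wrist_force: [-1.4, 1.2, -3.1]
finger_gap: 23.0
gripper_force: 59.2
```

Emit:
{"op": "jog_arm", "data": {
  "rows": [0, 0, 2, 0, 255, 0, 0, 5, 0, 255, 0, 0, 8, 0, 255, 0, 0, 11, 0, 255, 0, 0, 14, 0, 255, 0, 0, 17, 0, 255, 0, 0, 20, 0, 255, 0, 0, 22, 0, 255, 0, 0, 23.5, 0, 255, 0, 0, 24, 0, 255, 0, 0, 24, 0, 255]
}}

```text
t: 34.97
tool_pos: [514.5, 368.6, 142.5]
tcp_rot: [0.833, 0.554, -0.002, 0.0]
wrist_force: [0.6, -0.2, -2.7]
finger_gap: 23.0
gripper_force: 59.2
```

```bash
python3 -c "
from h import *
s=bot.sense();print(s['t'],s['tool_pos'],s['wrist_force'])
limes()
print([(np.round(r['location'],1),round(r['p'],2)) for n in ('scoop_grip','scoop_mouth') for r in bot.pinpoint(n,'scene')])
for n,b,z in (('L','lime_large_center',37),('M','lime_medium_center',31),('S','lime_small_center',25)):
  for r in bot.pinpoint(b,'top')[:2]: print(n,S(at_z('top',r['location'],z)).round(),r['p'])
"
```

```text
34.9667 [514.48372331 368.61420609 142.45330481] [ 0.59983371 -0.19921328 -2.74925224]
scoop_mouth top []
scoop_mouth scene [([317.4, 202.7], 0.77)]
scoop_grip top []
scoop_grip scene [([292.8, 204.5], 0.6)]
lime_large_center top [([431.4, 200.8], 0.71)]
lime_large_center scene []
lime_medium_center top [([416.8, 201.1], 0.5)]
lime_medium_center scene []
lime_small_center top [([383.9, 196.5], 0.39)]
lime_small_center scene []
[(array([471.2, 198.1]), 0.98), (array([420.8, 299.2]), 0.94), (array([418.4, 210.4]), 0.79), (array([396.1, 167.3]), 0.75), (array([160.5, 296.5]), 0.63), (array([292.8, 204.5]), 0.6), (array([258.6, 290.9]), 0.54), (array([388.9, 225.4]), 0.9), (array([385.5, 322.8]), 0.85), (array([317.4, 202.7]), 0.77), (array([472.7, 191.6]), 0.7), (array([388.9, 202.8]), 0.55), (array([229.4, 297.8]), 0.22)]
L [  -5. -135.   37.] 0.71
M [ -2. -97.  31.] 0.5
S [ 67. 545.  25.] 0.5
S [17. -9. 25.] 0.39
```

Emit:
{"op": "jog_arm", "data": {
  "rows": [0, 0, 1.5, 0, 255, 0, 0, 2.5, 0, 255, 0, 0, 2.8, 0, 184, 0, 0, 3.1, 0, 184, 0, 0, 3.5, 0, 184, 0, 0, 4.0, 0, 184, 0, 0, 4.5, 0, 184, 0, 0, 5.0, 0, 184, 0, 0, 5.5, 0, 184, 0, 0, 6.0, 0, 184, 0, 0, 6.2, 0, 184, 0, 0, 6.2, 0, 184]
}}

```text
t: 36.82
tool_pos: [518.7, 378.4, 88.4]
tcp_rot: [0.832, 0.554, 0.009, -0.003]
wrist_force: [1.9, 6.9, 11.7]
finger_gap: 23.4
gripper_force: 12.7
```

Emit:
{"op": "jog_arm", "data": {
  "rows": [0, 0, 0, 0, 183.5, 0, 0, 0, 0, 183, 0, 0, 0, 0, 180, 0, 0, 0, 0, 170, 0, 0, 0, 0, 100, 0, 0, 0, 0, 0, 0, 0, 0, 0, 0, 0, 0, 0, 0, 0, 0, 0, -2, 0, 0, 0, 0, -6, 0, 0, 0, 0, -10, 0, 0, 0, 0, -13, 0, 0]
}}

```text
t: 37.82
tool_pos: [515.3, 370.9, 215.3]
tcp_rot: [0.833, 0.554, 0.001, -0.0]
wrist_force: [0.7, 1.0, 0.4]
finger_gap: 85.5
gripper_force: 0.0
```

Emit:
{"op": "jog_arm", "data": {
  "rows": [-2, 0, -4, 0, 0, -4, 0, -8, 0, 0, -5, 0, -9, 0, 0, -5, 0, -9, 0, 0, -5, 0, -9, 0, 0, -5, 0, -9, 0, 0]
}}

```text
t: 38.32
tool_pos: [495.0, 323.8, 301.1]
tcp_rot: [0.833, 0.554, -0.001, -0.0]
wrist_force: [0.1, -0.7, -0.3]
finger_gap: 85.4
gripper_force: 0.0
```

```bash
python3 -c "
from h import *
s=bot.sense();print(s['t'],s['tool_pos'],s['wrist_force'])
bot.snapshot('wrist')
P=[]
for n,z in (('scoop_grip',92),('scoop_mouth',17)):
  for r in bot.pinpoint(n,'wrist'): print(n,np.round(r['location']),round(r['p'],2),at_z('wrist',r['location'],z))
bot.snapshot('top')
for b,z in (('lime_large_center',37),('lime_medium_center',31),('lime_small_center',25)):
  for r in bot.pinpoint(b,'top')[:2]: print(b,S(at_z('top',r['location'],z)).round(),r['p'])
for n in ('scoop_grip','scoop_mouth'): 
  for c in('top','scene'): print(n,c,[np.round(r['location']).tolist() for r in bot.pinpoint(n,c)])
for n in ('tray_front','cup'):
  for r in bot.pinpoint(n,'top')[:1]: print(n,at_z('top',r['location'],33 if n!='cup' else 0))
"
```

```text
38.3167 [495.00724421 323.80649234 301.14684327] [ 0.11632204 -0.70694707 -0.31328146]
scoop_grip [ 49. 284.] 0.92 [251.8 353.   92. ]
scoop_grip [320. 126.] 0.81 [517.9 383.4  92. ]
scoop_mouth [197. 266.] 0.8 [346.2 302.   17. ]
scoop_mouth [264. 453.] 0.79 [309.6  58.5  17. ]
scoop_mouth [320. 236.] 0.72 [476.2 282.8  17. ]
lime_large_center [-199. -274.   37.] 0.71
lime_large_center [  -3. -145.   37.] 0.55
lime_medium_center [  1. -89.  31.] 0.59
lime_small_center [19. -8. 25.] 0.41
scoop_grip top [[345.0, 316.0], [186.0, 356.0], [97.0, 280.0], [227.0, 140.0]]
scoop_grip scene [[471.0, 198.0], [421.0, 299.0], [418.0, 210.0], [396.0, 167.0], [160.0, 296.0], [293.0, 204.0], [259.0, 291.0]]
scoop_mouth top [[223.0, 268.0], [307.0, 335.0], [268.0, 140.0], [86.0, 319.0]]
scoop_mouth scene [[389.0, 225.0], [386.0, 323.0], [317.0, 203.0], [473.0, 192.0], [389.0, 203.0], [229.0, 298.0]]
tray_front [ 565.  -191.7   33. ]
cup [451.3 142.6   0. ]
```

Emit:
{"op": "jog_arm", "data": {
  "rows": [-4, 0, -2, 0, 0, -8, 0, -2, 0, 0, -10, 0, -2, 0, 0, -10, 0, -2, 0, 0, -10, 0, -2, 0, 0, -10, 0, -2, 0, 0, -10, 0, -2, 0, 0, -10, 0, -2, 0, 0]
}}

```text
t: 39.63
tool_pos: [456.8, 233.4, 322.3]
tcp_rot: [0.832, 0.555, 0.0, -0.0]
wrist_force: [0.3, 0.3, -1.0]
finger_gap: 85.7
gripper_force: 0.0
```

```bash
python3 -c "
from h import *
for i in range(4): bot.snapshot('top')
for c in ('wrist','top','scene'):
  bot.snapshot(c);print(bot.sense()['tool_pos'].round(1) if c=='wrist' else '')
  for n,z in (('scoop_grip',92),('scoop_mouth',17)):
    for r in bot.pinpoint(n,c):
      p=at_z(c,r['location'],z)
      if 420<p[0]<600 and 220<p[1]<450: print(c,n,np.round(r['location'],1).tolist(),round(r['p'],2),p)
  if c!='scene': print([(np.round(r['bbox']).tolist(),round(r['p'],2)) for r in bot.find_in('scoop_grip',c)])
" 2>&1
```

```text
[456.8 232.4 322.1]
wrist scoop_mouth [322.9, 135.1] 0.77 [479.4 280.2  17. ]
[([267.0, 1.0, 374.0, 140.0], 0.97), ([594.0, 1.0, 638.0, 90.0], 0.91), ([238.0, 350.0, 425.0, 468.0], 0.76), ([0.0, 107.0, 198.0, 227.0], 0.74)]

[([158.0, 316.0, 217.0, 397.0], 0.98), ([143.0, 224.0, 180.0, 254.0], 0.71), ([67.0, 240.0, 146.0, 329.0], 0.71), ([189.0, 121.0, 276.0, 169.0], 0.68), ([299.0, 282.0, 384.0, 347.0], 0.63), ([299.0, 163.0, 469.0, 250.0], 0.33)]

scene scoop_grip [426.2, 220.7] 0.84 [518.4 386.7  92. ]
scene scoop_mouth [387.6, 230.4] 0.71 [474.6 270.3  17. ]
```

```bash
python3 -c "
from plant import bot
print(bot.hand_in())"
```

```text
the job is handed in; nothing more can be done
None
```

The job is handed in, with no verdict returned: tray pushed home, each lime located in its own compartment, and the empty scoop back on the table. I confirmed the end state only from network position estimates, because I had already viewed my 10 pictures.

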